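# Refit the gas burner's knob and hold the valve pressed

## Task

The green knob has come off the gas valve of the bench burner: pick it up, turn it so that the flat in its D-shaped hole matches the flat of the brass spindle, and push it fully home on the spindle. Then press the knob down against the valve's spring to near the bottom of its travel and keep it pressed: finish while your gripper is still pushing the knob down, do not let go. Leave the jar, the steel block, the soldering board and the ring where they are.

Things in the scene. Friction and masses are not known exactly. Their poses are not given: they have to be found in the camera images.
- knob: Loose round green knob standing upright on the bench, 42 mm diameter, 36 mm high, about 70 g; one white pointer line on top, from the centre to the rim. Origin: centre of its underside; z up along its axis; x points along the pointer line. Its upper 20 mm is a ribbed cylinder that can be gripped at any yaw; the lower 16 mm is about 1 mm narrower in radius.
- knob_pointer (a point): Outer end of the knob's white pointer line: 18 mm from the knob's axis, on its top (36 mm above its underside).
- knob_hole (a point): On the knob's axis, at the closed end of the blind D-shaped hole in its underside: 16 mm above the underside. The hole is 18 mm in diameter, its flat is on the pointer side, 3.8 mm from the axis and square to the knob's x; 1.5 mm bevel at the mouth.
- spindle_tip (a point): Top end, on the axis of the round part, of the brass D-spindle standing up from the burner's valve; 89 mm above the bench when not pressed. Spindle: 16 mm diameter, one flat 3 mm from the axis, 26 mm tall above its 56 mm wide dark steel collar, topmost 3 mm tapered by 2 mm. z up; x points out through the flat, the same way as the white mark on the collar.
- spindle (a joint): How far the spindle is pressed down, m: 0 = up, 0.006 = hard stop. Spring: about 5 N to start, 10 N at the stop; it pushes back up when let go. The knob goes on only with its x along the spindle tip's x (within about 0.1 rad). Fully home, the end of its hole rests on the tip, its underside 16 mm below the tip and 10 mm above the collar (unpressed).
- burner: Bench gas burner, fixed to the bench: grey box 200 x 120 mm, top 60 mm above the bench. Origin: centre of its underside; x along its length. The spindle stands 50 mm from the origin towards -x; its collar turns only stiffly and can be left as it stands. The brass burner head, 60 mm wide and 32 mm higher than the box, is 60 mm towards +x. A small round gauge is on the -x end.
- jar: Bystander: loose amber glass jar with a brass lid, 48 mm diameter, 50 mm high; origin centre of its underside.
- bench_block: Bystander: loose steel bench block, 60 x 60 x 20 mm; origin centre of its underside.
- solder_board: Bystander: loose pale soldering board, 100 x 80 x 14 mm; origin centre of its underside.
- silver_ring: Bystander: small silver ring lying on the soldering board, 23 mm outer diameter, 7 mm high; origin centre of its underside.
Things that resemble listed ones, but are neither listed nor needed, are in the scene too. What is meant by the knob is not purple, and is the smaller of those in its own colour.

How it is judged:
At the end, for the whole second after the job is handed in: Through the last second: knob home (underside 14 to 18.5 mm below the tip, axes within 3.5 mm and 0.12 rad, pointer with the flat within 0.3 rad), spindle pressed over 4 mm of its 6 with the knob bearing on it with over 4 N, fingers on the knob with over 3 N (z of knob in the frame of spindle_tip between -0.0185 and -0.014 m and horizontal distance between knob and spindle_tip below 0.0035 m and angle between the z axis of knob and the z axis of spindle_tip, either way round below 0.12 rad and angle between the x axis of knob and the x axis of spindle_tip, either way round below 0.3 rad and x of knob_pointer in the frame of spindle_tip above 0.01 m and value of joint spindle above 0.004 m and contact force between knob and burner above 4 N and contact force between knob and the fingers above 3 N); the arm keeps its last pose, push and grip.
It fails at once if a bystander (jar, steel block, soldering board or ring) was moved by more than 30 mm (distance of any of jar, bench_block, solder_board, silver_ring from where it was at the start of the episode above 0.03 m).
It also fails if it takes over 42 s, if anything falls off the work surface, if the arm or the gripper's body presses on something with over 40 N, if the wrist force passes 120 N, or if a joint passes its speed limit or range.

## Robot

A 6-joint arm with a two-finger parallel gripper is mounted at the origin on the work surface. World frame = base frame: x ahead of the robot, y to its left, z up, the work surface at z = 0. Lengths are in m, angles in rad, forces in N, time in s.
With the tool pointing down it reaches from about 0.3 to 0.875 m from the base axis. Payload 6.4 kg.
Tool frame: the origin (TCP) lies midway between the tips of the shut fingers; the grasp point (between the pads) lies ctrl.grip_depth behind it (ctrl.grip_depth is the distance from the TCP to the grasp point, in m); x points along the fingers, y is the direction in which the jaws open and shut, and the axes are right-handed (so a half turn about x gives the same grasp; the last joint's range is limited). The gripper opens to 85 mm and grips with 20 to 120 N. Pads are 22 mm wide; open, the fingers measure 114 mm over their backs; the gripper's body (76 mm by 85 mm) begins 54 mm behind the grasp point. The pads swing forward as they close: fully open they stand 13 mm farther back than shut.
Start: joints at [0.9, 0.181, 1.607, -0, 1.354, -0.206], TCP at [0.258, 0.514, 0.231] pointing down, gripper open.
Joint ranges: [-2.99, 2.99], [-0.89, 2.07], [0.3, 2.58], [-1.14, 4.28], [0, 2.63], [-3.12, 3.12]. Speed limits (rad/s): [2.57, 2.57, 3.01, 3.14, 3.14, 3.14].

## Interface

Orientations are given as a unit quaternion [w, x, y, z].
In Python, from bench import ctrl gives the robot as it stands.
- The arm moves only by the tool carry_out, never from a script. Its argument "motion" is one flat list of numbers, 7 for each row, row after row: the turn, a rotation vector about the tool's x, y, z in degrees, then the shift along the tool's x, y, z in m, then the gripper's target within -1 to 1 (shut at 1, half-way at 0, fully open at -1). A call has 1 to 10 rows; each row shifts and turns the pose as measured when the row begins, along the tool's axes as they then stand; what a row does not reach is not made up. A row lasts 1/10 s, in which the tool goes at most 50 mm and 8.59 degrees, less where a joint would pass 70% of its speed; a pose out of reach is approached as far as the arm can. A call with a gripper value outside its range is refused whole. The fingers move at their own pace and stop on an object; the grip force is fixed at half the most. Time passes only in rows, so rows that do not move let the fingers close. It gives the time, the measured TCP pose, the force and the opening at its end, in the units of the state.
- ctrl.get_obs(): the state, without advancing time (a new reading comes with each control period).
- ctrl.camera(name): name is "scene" or "top" or "wrist"; returns the picture (480x640x3 uint8, blue, green, red); there is no depth.
- ctrl.camera_params(name): a dict with "mtx" (3x3 intrinsics, pixels), "pose" (4x4, takes a point from camera to world coordinates); the wrist camera has in their place "hand_eye" (4x4, takes a point from camera to tool coordinates, whose origin is the TCP and whose axes are the tool frame's). Camera axes: x right, y down, z forward; pixel columns grow to the right and rows downward; lengths in m; the calibration is good to about 2 mm. A picture is of the moment at which its call begins: read the wrist's pose just before it. camera_params takes no time and is no camera call.
- ctrl.hand_in(): hands the job in, once; it reports no verdict.
Trained networks look in the newest picture that a camera, given by its name, has taken for a name from the list of things; names that differ only in an ending like _2 or _b are one class to them, and where a whole thing is asked for, a point or a joint stands for the part that bears it (a point fixed in the world has none). Each returns a list of dicts, best first, with "conf" (0 to 1); they miss things now and then, are a little off and sometimes report something else, mostly with a low value. They report only what shows in the picture. A call takes as long as a camera call. They do not tell look-alikes from the thing itself.
- ctrl.boxes_of(camera, thing): "point" ([x, y, z] in m, in the coordinates of the camera as it stood for that picture, good to about 4 mm: the middle of the surface that is visible of it).
- ctrl.trace(camera, thing): "pixels" (480x640 bool, what is visible of it).
- ctrl.landmark_of(camera, thing): "point" ([x, y, z] in m, in the coordinates of the camera as it stood for that picture, good to about 4 mm: a listed point, or the origin of a listed thing).
The state is a dict: "time_s": time; "q": joint angles; "dq": joint speeds; "joint_efforts": joint torques, N m; "eef_pos": TCP position; "eef_rot": TCP orientation; "wrist_force": force on the tool from outside, world axes, zero at the start; "torque": the same for the moment, N m; "opening": opening from 0.0 (shut) to 1.0 (fully open).
Only numpy, scipy, OpenCV 4.12 (cv2) and the standard library are available. Lean on these libraries where they do the work, as an engineer would, in place of code of your own. Each camera call takes 0.05 s, during which the arm holds its last target. There are 200 camera calls.

## Working session

There is one attempt and no reset: what is moved stays moved. The work goes in short steps, Python scripts to look and compute and a tool call to move; the robot and the scene stay as the last step left them, time stands still between calls to the robot, and variables do not carry over. Pictures are saved under pics/ and viewed, about 8 in all and at most 12, crops included, and the job is handed in when it is done.

Besides the shell and the picture viewer there is one more tool, called after "Call:" in YAML: its name, and indented under it one key for each argument. carry_out: Moves the arm, as the interface text tells. Its arguments: {"type":"object","properties":{"motion":{"type":"array"}},"required":["motion"]}

```bash
ls; mkdir -p pics
cat > h.py <<'E'
import numpy as np, cv2
from scipy.spatial.transform import Rotation as R
from bench import ctrl
def campose(n):
    p=ctrl.camera_params(n)
    if 'pose' in p: return np.array(p['mtx']),np.array(p['pose'])
    o=ctrl.get_obs(); T=np.eye(4); q=o['eef_rot']; T[:3,:3]=R.from_quat([q[1],q[2],q[3],q[0]]).as_matrix(); T[:3,3]=o['eef_pos']
    return np.array(p['mtx']),T@np.array(p['hand_eye'])
def w(T,p): return (T@np.r_[p,1])[:3]
def onplane(n,uv,z,MT=None):
    M,T=MT or campose(n); d=T[:3,:3]@np.linalg.solve(M,[uv[0],uv[1],1.]); return T[:3,3]+d*(z-T[2,3])/d[2]
def proj(MT,P):
    M,T=MT; c=np.linalg.inv(T)@np.r_[P,1]; u=M@c[:3]; return u[:2]/u[2]
E
python3 - <<'E'
from h import *
print(ctrl.get_obs(), ctrl.grip_depth)
for n in ['top','scene']:
    im=ctrl.camera(n); cv2.imwrite(f'pics/{n}0.png',im); M,T=campose(n); print(n,M.round(0).tolist(),T.round(3).tolist())
    for t in ['knob','knob_pointer','knob_hole','spindle_tip','burner','jar','bench_block','solder_board','silver_ring']:
        for d in ctrl.landmark_of(n,t)[:3]: print(t,round(d['conf'],2),w(T,d['point']).round(4))
E
```

```text
pics
{'time_s': 0.0, 'q': array([ 8.99711287e-01,  1.81541293e-01,  1.60807593e+00,  5.20870130e-06,
        1.35379394e+00, -2.06275270e-01]), 'dq': array([-0.00102863, -0.00139653, -0.00070505,  0.00298267,  0.00070889,
        0.0010274 ]), 'joint_efforts': array([ 8.96675988e-05, -4.44856632e+01, -3.51349425e+01, -1.64526896e-04,
        8.94212164e-03,  4.89659760e-05]), 'eef_pos': array([0.25734412, 0.51354368, 0.23035119]), 'eef_rot': array([ 0.68782135,  0.16227873,  0.68837078, -0.16344133]), 'wrist_force': array([-0.51943051,  0.36867937,  0.28604453]), 'torque': array([ 0.00884742, -0.07486203, -0.0134036 ]), 'opening': 1.00123233954368} 0.0187
top [[479.0, 0.0, 327.0], [0.0, 479.0, 241.0], [0.0, 0.0, 1.0]] [[0.005, -0.982, 0.191, 0.378], [-1.0, -0.0, 0.029, 0.018], [-0.028, -0.191, -0.981, 1.143], [0.0, 0.0, 0.0, 1.0]]
knob 0.69 [ 0.4671  0.3389 -0.0014]
knob 0.62 [ 0.5805  0.2522 -0.0024]
knob 0.47 [ 0.6311  0.0499 -0.0028]
knob_pointer 0.93 [0.475  0.3634 0.0545]
knob_pointer 0.83 [0.5709 0.2359 0.0346]
knob_pointer 0.74 [0.4887 0.2545 0.0361]
knob_hole 0.77 [0.4732 0.2
[... 479 characters left out ...]
476, 0.46, -0.75, 0.794], [0.016, -0.857, -0.515, 0.605], [0.0, 0.0, 0.0, 1.0]]
knob 0.91 [ 0.4639  0.3403 -0.0009]
knob 0.89 [0.4659 0.2444 0.0048]
knob 0.59 [0.5838 0.2518 0.0045]
knob_pointer 0.73 [0.4844 0.2529 0.0357]
knob_pointer 0.72 [0.4798 0.3677 0.048 ]
knob_pointer 0.64 [0.571  0.2356 0.0328]
knob_hole 0.8 [0.4685 0.3445 0.0233]
knob_hole 0.69 [0.5853 0.2511 0.0175]
knob_hole 0.58 [0.4658 0.2454 0.013 ]
spindle_tip 0.56 [ 0.5492 -0.1848  0.0915]
burner 0.87 [ 0.5987 -0.1822  0.0007]
burner 0.27 [0.6803 0.3344 0.0014]
jar 0.75 [ 0.4594  0.0277 -0.0041]
bench_block 0.86 [ 0.6362  0.0489 -0.0012]
solder_board 0.9 [6.819e-01 3.344e-01 3.000e-04]
silver_ring 0.65 [0.6726 0.3263 0.0184]
```

View pics/top0.png

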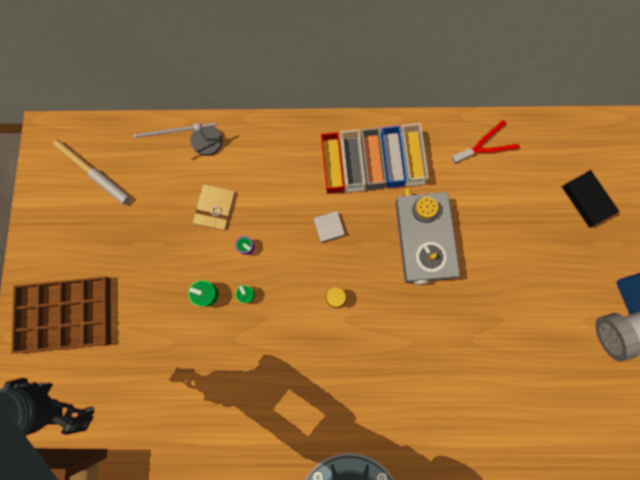

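View pics/scene0.png

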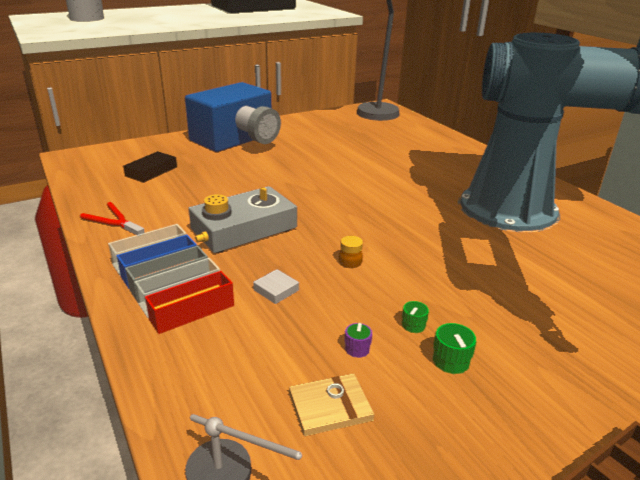

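The target is the small green knob, at about (245,294) in the top picture, near world (0.466, 0.244). The large green and purple knobs are decoys. The spindle is at about (432,256). I'll zoom in on the spindle mark and knob pointer.

Run:
```python
from h import *
a=cv2.imread('pics/top0.png'); s=cv2.imread('pics/scene0.png')
c=lambda im,u,v,r:cv2.resize(im[v-r:v+r,u-r:u+r],(390,290) if 0 else (390,390),interpolation=cv2.INTER_CUBIC)
cv2.imwrite('pics/c1.png',np.hstack([c(a,432,257,20),c(s,263,198,22)]))
MT=campose('top'); print(onplane('top',(412,237),0.0))
o=ctrl.get_obs();q=o['eef_rot'];print(R.from_quat([q[1],q[2],q[3],q[0]]).as_matrix().round(3)); print(np.array(ctrl.camera_params('wrist')['hand_eye']).round(3), np.array(ctrl.camera_params('wrist')['mtx']).round(0).tolist())
```

```text
[ 0.60971506 -0.15521865  0.        ]
[[-0.     0.448  0.894]
 [ 0.     0.894 -0.448]
 [-1.    -0.    -0.   ]]
[[-0.001 -0.316  0.949 -0.143]
 [ 1.    -0.001  0.001 -0.002]
 [ 0.     0.949  0.316 -0.08 ]
 [ 0.     0.     0.     1.   ]] [[390.0, 0.0, 319.0], [0.0, 390.0, 242.0], [0.0, 0.0, 1.0]]
```

View pics/c1.png

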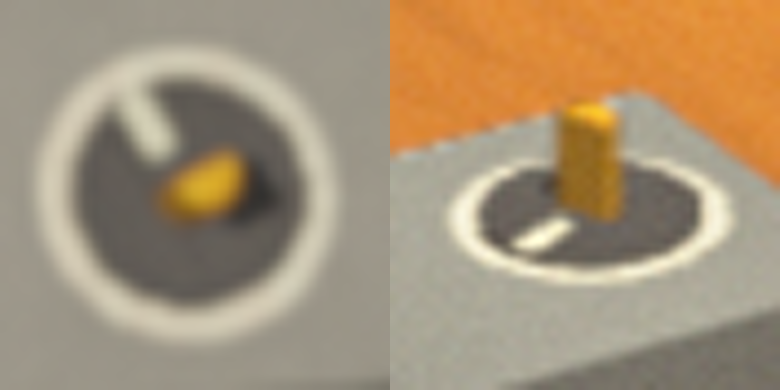

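In the left crop the white mark points up and left from the collar centre, from (189,193) to (120,90). That puts the spindle's x at about +33° in the world. Next, hover over the knob.

```bash
cat >> h.py <<'E'
def rows(p,yaw,n,g,ramp=False):
    "rows to pose p with tool x down and tool y at world yaw (deg)"
    o=ctrl.get_obs();q=o['eef_rot'];A=R.from_quat([q[1],q[2],q[3],q[0]]);a=np.array(o['eef_pos'])
    c,s=np.cos(np.radians(yaw)),np.sin(np.radians(yaw))
    B=R.from_matrix(np.array([[0,0,-1],[c,s,0],np.cross([0,0,-1],[c,s,0])]).T)
    rv=(A.inv()*B).as_rotvec(); d=(np.array(p)-a)/n; out=[]
    for i in range(n):
        C=A*R.from_rotvec(rv*i/n); out+=[*np.degrees(rv/n).round(2),*C.inv().apply(d).round(4),g]
    print('t',o['time_s'],'pos',a.round(4),'yawY',round(np.degrees(np.arctan2(*A.as_matrix()[[1,0],1])),2),'rot left',np.degrees(rv).round(2),'F',np.round(o['wrist_force'],1),'open',round(o['opening'],3)); print([float(x) for x in out])
E
python3 -c "
from h import *
rows([.466,.244,.13],20,9,-1)"
```

```text
t 1.0 pos [0.2577 0.514  0.2313] yawY 63.37 rot left [43.37 -0.    0.  ] F [-0.2  0.4 -0.3] open 0.999
[4.82, -0.0, 0.0, 0.0113, -0.0164, 0.0341, -1.0, 4.82, -0.0, 0.0, 0.0113, -0.0135, 0.0354, -1.0, 4.82, -0.0, 0.0, 0.0113, -0.0105, 0.0364, -1.0, 4.82, -0.0, 0.0, 0.0113, -0.0074, 0.0372, -1.0, 4.82, -0.0, 0.0, 0.0113, -0.0043, 0.0377, -1.0, 4.82, -0.0, 0.0, 0.0113, -0.0011, 0.0379, -1.0, 4.82, -0.0, 0.0, 0.0113, 0.0021, 0.0378, -1.0, 4.82, -0.0, 0.0, 0.0113, 0.0053, 0.0375, -1.0, 4.82, -0.0, 0.0, 0.0113, 0.0084, 0.0369, -1.0]
```

Call:
carry_out:
  motion: [4.8,0,0,0.011,-0.0164,0.0341,-1,4.8,0,0,0.011,-0.0135,0.0354,-1,4.8,0,0,0.011,-0.0105,0.0364,-1,4.8,0,0,0.011,-0.0074,0.0372,-1,4.8,0,0,0.011,-0.0043,0.0377,-1,4.8,0,0,0.011,-0.0011,0.038,-1,4.8,0,0,0.011,0.0021,0.038,-1,4.8,0,0,0.011,0.0053,0.0375,-1,4.8,0,0,0.011,0.0084,0.037,-1,0,0,0,0,0,0,-1]

```text
time_s: 2.0
eef_pos: [0.4721, 0.2346, 0.1308]
eef_rot: [0.575, 0.415, 0.574, -0.41]
wrist_force: [-0.1, -0.1, -0.1]
opening: 0.999
```

Run:
```python
from h import *
MT=campose('wrist'); im=ctrl.camera('wrist'); cv2.imwrite('pics/w1.png',im)
for t in ['knob','knob_pointer','knob_hole']:
    for d in ctrl.landmark_of('wrist',t)[:3]: print(t,round(d['conf'],2),w(MT[1],d['point']).round(4))
c=proj(MT,[.466,.244,.036]); print(c)
hsv=cv2.cvtColor(im,cv2.COLOR_BGR2HSV)
wh=((hsv[...,1]<90)&(hsv[...,2]>130)).astype(np.uint8)
n,l,st,ce=cv2.connectedComponentsWithStats(wh)
for i in range(1,n):
    if st[i,4]>40 and np.hypot(*(ce[i]-c))<80:
        ys,xs=np.nonzero(l==i); P=np.array([onplane('wrist',p,.036,MT)[:2] for p in zip(xs,ys)])
        m=P.mean(0);e,v=np.linalg.eigh(np.cov((P-m).T)); pr=(P-m)@v[:,1]; print(st[i],'mean',m.round(4),'ang',np.degrees(np.arctan2(v[1,1],v[0,1])),'ends',(m+v[:,1]*pr.min()).round(4),(m+v[:,1]*pr.max()).round(4))
rows([.466,.244,.01],20,1,-1)
```

```text
knob 0.9 [ 4.687e-01  2.438e-01 -1.000e-04]
knob 0.85 [0.5855 0.2482 0.0009]
knob 0.73 [ 0.4695  0.3366 -0.0029]
knob_pointer 0.85 [0.4862 0.2517 0.0326]
knob_pointer 0.74 [0.5745 0.2311 0.0375]
knob_pointer 0.59 [0.4795 0.3583 0.0557]
knob_hole 0.84 [0.4679 0.3401 0.0217]
knob_hole 0.79 [0.4669 0.2364 0.0154]
knob_hole 0.69 [0.585  0.249  0.0178]
[314.75553354 226.96578918]
[316 222  32  14 270] mean [0.4765 0.2463] ang -151.1346845295765 ends [0.4851 0.251 ] [0.468  0.2416]
t 2.2 pos [0.47   0.2389 0.1323] yawY 19.11 rot left [-0.89 -0.27 -0.51] F [-0.9  0.3 -0.4] open 0.999
[-0.89, -0.27, -0.51, 0.1223, -0.0032, -0.0055, -1.0]
```

View pics/w1.png

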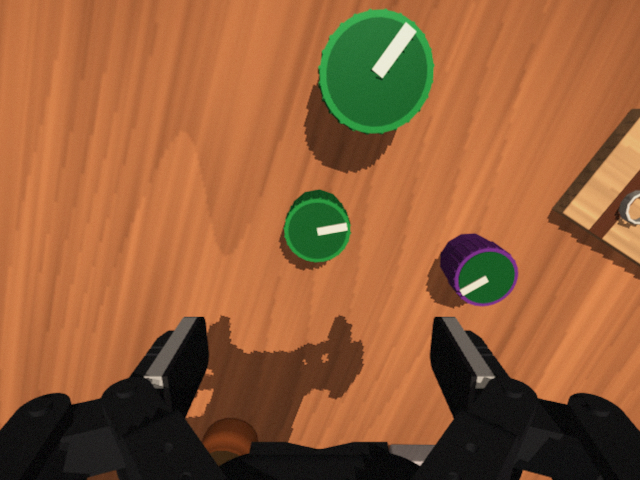

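The target knob sits at (317,230) with its pointer going right to (347,227). The arm was still settling during that picture, so I'll re-measure at rest and plan the descent.

```bash
cat >> h.py <<'E'
def line(name,c,z,rad=80,mx=5000):
    "white blobs near world point c at height z: their far/near ends along the main axis"
    MT=campose(name); im=ctrl.camera(name); u=proj(MT,[c[0],c[1],z])
    hsv=cv2.cvtColor(im,cv2.COLOR_BGR2HSV); wh=((hsv[...,1]<90)&(hsv[...,2]>130)).astype(np.uint8)
    n,l,st,ce=cv2.connectedComponentsWithStats(wh)
    for i in range(1,n):
        if 30<st[i,4]<mx and np.hypot(*(ce[i]-u))<rad:
            ys,xs=np.nonzero(l==i); P=np.array([onplane(name,p,z,MT)[:2] for p in zip(xs,ys)])
            m=P.mean(0);e,v=np.linalg.eigh(np.cov((P-m).T)); d=v[:,1]; d=d*np.sign(d@[1,.5]); pr=(P-m)@d
            print(name,st[i],'mean',m.round(4),'ang',np.degrees(np.arctan2(d[1],d[0])).round(2),'ends',(m+d*pr.min()).round(4),(m+d*pr.max()).round(4),'axis',(m+d*(pr.max()-.018)).round(4))
    return im,MT
E
python3 - <<'E'
from h import *
for k in range(2):
    im,MT=line('wrist',[.468,.242],.036,60)
    print([(round(d['conf'],2),w(MT[1],d['point']).round(4).tolist()) for t in ['knob','knob_hole'] for d in ctrl.landmark_of('wrist',t)[:3]])
# top-face circle fit: project circle, maximise green edge by scanning
hsv=cv2.cvtColor(im,cv2.COLOR_BGR2HSV); g=((hsv[...,0]>45)&(hsv[...,0]<90)&(hsv[...,1]>90)).astype(np.uint8)
ed=cv2.GaussianBlur(cv2.cvtColor(im,cv2.COLOR_BGR2GRAY).astype(np.float32),(0,0),1)
best=[]
t=np.linspace(0,2*np.pi,90)
for x in np.arange(.46,.478,.0005):
    for y in np.arange(.234,.252,.0005):
        f=lambda r:np.mean([g[tuple(np.clip(proj(MT,[x+r*np.cos(a),y+r*np.sin(a),.036])[::-1].round().astype(int),0,[479,639]))] for a in t])
        best.append((f(.0203)-f(.0225),x,y))
best.sort(reverse=True); print(best[:6])
rows([.468,.242,.01],20,1,-1)
E
```

```text
wrist [317 230  31  13 260] mean [0.4766 0.2461] ang 29.09 ends [0.4681 0.2414] [0.4852 0.2509] axis [0.4695 0.2421]
[(0.91, [0.4669, 0.3382, 0.0009]), (0.82, [0.5861, 0.247, 0.0037]), (0.72, [0.471, 0.2427, 0.0053]), (0.87, [0.4672, 0.3379, 0.0211]), (0.74, [0.4714, 0.2383, 0.0152]), (0.57, [0.5864, 0.2463, 0.0166])]
wrist [317 230  31  13 260] mean [0.4767 0.2462] ang 29.2 ends [0.4682 0.2414] [0.4852 0.2509] axis [0.4695 0.2421]
[(0.94, [0.4707, 0.2416, 0.0021]), (0.84, [0.5864, 0.247, 0.0033]), (0.7, [0.4684, 0.2391, 0.0163]), (0.69, [0.5853, 0.246, 0.0137]), (0.68, [0.4667, 0.3376, 0.0221])]
[(np.float64(0.7555555555555555), np.float64(0.468), np.float64(0.24250000000000002)), (np.float64(0.7444444444444445), np.float64(0.468), np.float64(0.24200000000000002)), (np.float64(0.7444444444444445), np.float64(0.4675), np.float64(0.24300000000000002)), (np.float64(0.7444444444444445), np.float64(0.4675), np.float64(0.24250000000000002)), (np.float64(0.7222222222222222), np.float64(0.4685), np.float64(0.24250000000000002)), (np.float64(0.7222222222222222), np.float64(0.468), np.float64(0.24300000000000002))]
t 2.5 pos [0.47   0.239  0.1323] yawY 19.13 rot left [-0.86 -0.25 -0.53] F [ 0.2 -0.3  0.6] open 0.999
[-0.86, -0.25, -0.53, 0.1223, -0.002, -0.0029, -1.0]
```

```bash
python3 -c "
from h import *
rows([.4685,.2423,.004],20,4,-1)"
```

```text
t 2.5 pos [0.47   0.239  0.1323] yawY 19.13 rot left [-0.86 -0.25 -0.53] F [ 0.2 -0.3  0.6] open 0.999
[-0.22, -0.06, -0.13, 0.0321, -0.0004, -0.0008, -1.0, -0.22, -0.06, -0.13, 0.0321, -0.0003, -0.0008, -1.0, -0.22, -0.06, -0.13, 0.0321, -0.0002, -0.0008, -1.0, -0.22, -0.06, -0.13, 0.0321, -0.0001, -0.0009, -1.0]
```

Call:
carry_out:
  motion: [-0.2,-0.1,-0.2,0.03,-0.0004,-0.0008,-1,-0.2,-0.1,-0.2,0.03,-0.0003,-0.0008,-1,-0.2,-0.1,-0.1,0.03,-0.0002,-0.0008,-1,-0.2,0,0,0.02,0,-0.0008,-1,0,0,0,0,0,0,-1,0,0,0,0,0,0,-1]

```text
time_s: 3.1
eef_pos: [0.4701, 0.2455, 0.022]
eef_rot: [0.582, 0.406, 0.578, -0.403]
wrist_force: [-0.1, 0.6, 0.3]
opening: 0.998
```

```bash
python3 -c "
from h import *
rows([.4685,.2423,.004],20,1,-1)"
```

```text
t 3.1 pos [0.4701 0.2455 0.022 ] yawY 20.27 rot left [ 0.27  0.1  -0.4 ] F [-0.1  0.6  0.3] open 0.998
[0.27, 0.1, -0.4, 0.018, -0.0028, 0.0024, -1.0]
```

Call:
carry_out:
  motion: [0,0,-0.4,0.009,-0.0028,0.0024,-1,0,0,0,0.008,0,0,-1,0,0,0,0,0,0,-1]

```text
time_s: 3.4
eef_pos: [0.4704, 0.2428, 0.0068]
eef_rot: [0.582, 0.405, 0.579, -0.403]
wrist_force: [-1.0, -0.5, 0.5]
opening: 1.001
```

```bash
python3 -c "
from h import *
rows([.4685,.2423,.004],20,1,-1)"
```

```text
t 3.4 pos [0.4704 0.2428 0.0068] yawY 20.3 rot left [ 0.3   0.14 -0.25] F [-1.  -0.5  0.5] open 1.001
[0.3, 0.14, -0.25, 0.0028, -0.0019, -0.0002, -1.0]
```

Good. I'll trim the pose, then close.

Call:
carry_out:
  motion: [0,0,-0.3,0.003,-0.0018,0,-1,0,0,0,0,0,0,1,0,0,0,0,0,0,1,0,0,0,0,0,0,1,0,0,0,0,0,0,1,0,0,0,0,0,0,1,0,0,0,0,0,0,1,0,0,0,0,0,0,1]

```text
time_s: 4.2
eef_pos: [0.47, 0.2423, 0.0051]
eef_rot: [0.581, 0.404, 0.579, -0.404]
wrist_force: [-0.2, 0.7, 0.3]
opening: 0.471
```

```bash
python3 -c "
from h import *
rows([.466,.244,.2],20,4,1)"
```

```text
t 4.2 pos [0.47   0.2423 0.0051] yawY 20.28 rot left [ 0.28  0.15 -0.1 ] F [-0.2  0.7  0.3] open 0.471
[0.07, 0.04, -0.02, -0.0487, -0.0007, -0.0006, 1.0, 0.07, 0.04, -0.02, -0.0487, -0.0007, -0.0006, 1.0, 0.07, 0.04, -0.02, -0.0487, -0.0007, -0.0007, 1.0, 0.07, 0.04, -0.02, -0.0487, -0.0008, -0.0007, 1.0]
```

Call:
carry_out:
  motion: [0,0,0,-0.03,0,0,1,0,0,0,-0.045,0,0,1,0,0,0,-0.045,0,0,1,0,0,0,-0.045,0,0,1,0,0,0,-0.02,0,0,1,0,0,0,0,0,0,1]

```text
time_s: 4.8
eef_pos: [0.4673, 0.242, 0.1944]
eef_rot: [0.58, 0.402, 0.581, -0.406]
wrist_force: [0.7, 0.5, -0.6]
opening: 0.475
```

Run:
```python
from h import *
im=ctrl.camera('wrist'); cv2.imwrite('pics/w2.png',im)
for k in range(2):
    im,MT=line('top',[.55,-.184],.063,30)
rows([.466,.0,.21],20,5,1)
```

```text
top [ 397  192   62   92 3443] mean [ 0.5916 -0.1801] ang 6.21 ends [ 0.4935 -0.1907] [ 0.6997 -0.1683] axis [ 0.6818 -0.1702]
top [ 397  192   62   92 3440] mean [ 0.5916 -0.1801] ang 6.27 ends [ 0.4935 -0.1909] [ 0.6997 -0.1682] axis [ 0.6818 -0.1702]
t 4.95 pos [0.4646 0.2412 0.1896] yawY 20.26 rot left [0.26 0.06 0.76] F [-0.1 -0.4 -0.8] open 0.477
[0.05, 0.01, 0.15, -0.0038, -0.0165, 0.0454, 1.0, 0.05, 0.01, 0.15, -0.0039, -0.0165, 0.0454, 1.0, 0.05, 0.01, 0.15, -0.0039, -0.0164, 0.0454, 1.0, 0.05, 0.01, 0.15, -0.004, -0.0164, 0.0454, 1.0, 0.05, 0.01, 0.15, -0.004, -0.0163, 0.0454, 1.0]
```

View pics/w2.png

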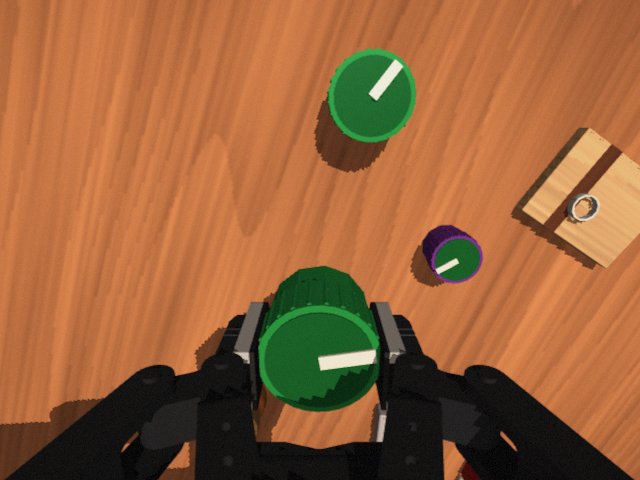

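The knob is held upright, with its pointer running (320,362)→(376,355), about 9° from jaw axis. Next I'll carry it to beside the spindle so the wrist camera can see the collar mark.

Run:
```python
from h import *
line('wrist',[.4646,.2412],.2206,60)
rows([.573,-.239,.16],24,11,1)
```

```text
wrist [318 349  59  22 816] mean [0.4728 0.2448] ang 30.19 ends [0.4644 0.2399] [0.4813 0.2498] axis [0.4658 0.2407]
t 5.0 pos [0.4642 0.2411 0.1889] yawY 20.26 rot left [-3.74  0.03  0.85] F [-0.1  0.4 -1.2] open 0.474
[-0.34, 0.0, 0.08, 0.0028, -0.0058, 0.0444, 1.0, -0.34, 0.0, 0.08, 0.0027, -0.0061, 0.0443, 1.0, -0.34, 0.0, 0.08, 0.0027, -0.0063, 0.0443, 1.0, -0.34, 0.0, 0.08, 0.0027, -0.0066, 0.0443, 1.0, -0.34, 0.0, 0.08, 0.0027, -0.0069, 0.0442, 1.0, -0.34, 0.0, 0.08, 0.0027, -0.0071, 0.0442, 1.0, -0.34, 0.0, 0.08, 0.0027, -0.0074, 0.0441, 1.0, -0.34, 0.0, 0.08, 0.0027, -0.0077, 0.0441, 1.0, -0.34, 0.0, 0.08, 0.0027, -0.0079, 0.044, 1.0, -0.34, 0.0, 0.08, 0.0027, -0.0082, 0.044, 1.0, -0.34, 0.0, 0.08, 0.0026, -0.0084, 0.0439, 1.0]
```

Call:
carry_out:
  motion: [-0.3,0,0.1,0.0025,-0.006,0.042,1,-0.3,0,0.1,0.0025,-0.006,0.044,1,-0.3,0,0.1,0.0025,-0.006,0.044,1,-0.3,0,0.1,0.0025,-0.007,0.044,1,-0.3,0,0.1,0.0025,-0.007,0.044,1,-0.3,0,0.1,0.0025,-0.007,0.044,1,-0.3,0,0.1,0.0025,-0.007,0.044,1,-0.3,0,0.1,0.0025,-0.008,0.044,1,-0.3,0,0.1,0.0025,-0.008,0.044,1,-0.3,0,0.1,0.0025,-0.008,0.044,1]

```text
time_s: 6.0
eef_pos: [0.5508, -0.1989, 0.1369]
eef_rot: [0.581, 0.382, 0.605, -0.388]
wrist_force: [0.5, -0.0, -0.4]
opening: 0.471
```

Run:
```python
from h import *
rows([.573,-.239,.16],24,2,1)
```

```text
t 6.0 pos [ 0.5508 -0.1989  0.1369] yawY 24.0 rot left [-0.02 -1.4   1.49] F [ 0.5 -0.  -0.4] open 0.471
[-0.01, -0.7, 0.74, -0.0122, 0.0017, 0.0226, 1.0, -0.01, -0.7, 0.74, -0.0119, 0.0018, 0.0227, 1.0]
```

Call:
carry_out:
  motion: [0,-0.7,0.7,-0.012,0.0017,0.0226,1,0,-0.7,0.7,-0.012,0.0017,0.02,1,0,0,0,0,0,0,1,0,0,0,0,0,0,1]

```text
time_s: 6.4
eef_pos: [0.5665, -0.2422, 0.1477]
eef_rot: [0.585, 0.387, 0.598, -0.388]
wrist_force: [-0.3, -0.2, -0.8]
opening: 0.469
```

Run:
```python
from h import *
ctrl.camera('wrist'); ctrl.camera('wrist')
MT=campose('wrist'); im=ctrl.camera('wrist'); cv2.imwrite('pics/w3.png',im)
for d in ctrl.landmark_of('wrist','spindle_tip')[:2]: print(round(d['conf'],2),w(MT[1],d['point']).round(4))
print(proj(MT,[.55,-.184,.063]),proj(MT,[.55,-.184,.089]))
o=ctrl.get_obs()['eef_pos']; line('wrist',o,o[2]+.031,60)
rows([.573,-.239,.16],24,2,1)
```

```text
0.74 [ 0.5557 -0.1899  0.0904]
0.26 [ 0.5668 -0.2424  0.1611]
[335.70064354 151.25977252] [337.24303943 155.31147759]
wrist [318 349  59  22 814] mean [ 0.5753 -0.238 ] ang 33.39 ends [ 0.5672 -0.2433] [ 0.5835 -0.2325] axis [ 0.5685 -0.2424]
t 6.65 pos [ 0.5677 -0.2418  0.1498] yawY 23.61 rot left [-0.4  -0.65  0.56] F [ 0.3  0.1 -0.4] open 0.479
[-0.2, -0.32, 0.28, -0.0051, 0.0029, -0.0003, 1.0, -0.2, -0.32, 0.28, -0.0051, 0.003, -0.0002, 1.0]
```

View pics/w3.png

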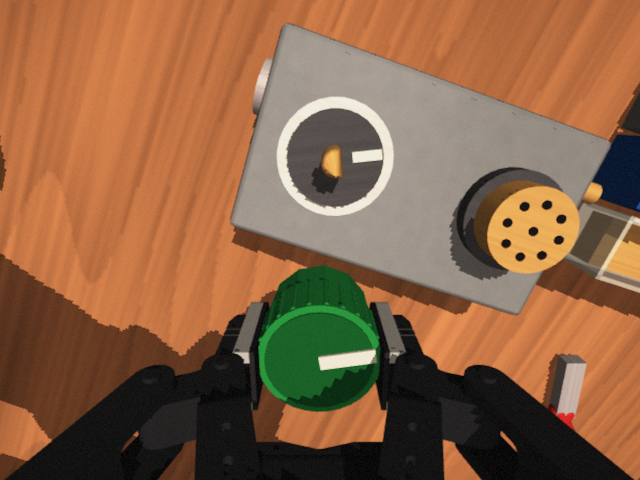

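The white ring round the collar is centred at about (335,155), with the mark running right from (353,157) to (383,155). Now I'll fit both precisely.

```bash
cat > sp.py <<'E'
from h import *
MT=campose('wrist'); im=ctrl.camera('wrist'); u0=proj(MT,[.553,-.187,.063])
hsv=cv2.cvtColor(im,cv2.COLOR_BGR2HSV); wh=((hsv[...,1]<60)&(hsv[...,2]>185)).astype(np.uint8)
yy,xx=np.mgrid[:480,:640]; wh[np.hypot(xx-u0[0],yy-u0[1])>80]=0
ys,xs=np.nonzero(wh); P=np.array([onplane('wrist',p,.063,MT)[:2] for p in zip(xs,ys)])
from scipy.optimize import least_squares
f=least_squares(lambda p:np.hypot(*(P-p[:2]).T)-p[2],[.553,-.187,.03],loss='soft_l1',f_scale=.001).x
r=np.hypot(*(P-f[:2]).T); Q=P[r<f[2]-.0045]; m=Q.mean(0); e,v=np.linalg.eigh(np.cov((Q-m).T)); d=v[:,1]*np.sign(v[0,1])
print('ring',f.round(4),'n',len(P),len(Q),'mark mean',m.round(4),'ang axis',np.degrees(np.arctan2(d[1],d[0])),'ang from centre',np.degrees(np.arctan2(*(m-f[:2])[::-1])))
# brass tip
br=((hsv[...,0]>8)&(hsv[...,0]<30)&(hsv[...,1]>120)&(hsv[...,2]>90)).astype(np.uint8); br[np.hypot(xx-u0[0],yy-u0[1])>25]=0
ys,xs=np.nonzero(br); print('brass px',len(xs),xs.min(),xs.max(),ys.min(),ys.max(), onplane('wrist',(xs.mean(),ys.mean()),.089,MT))
o=ctrl.get_obs()['eef_pos']; print(o); line('wrist',o,o[2]+.031,60)
E
python3 sp.py
```

```text
ring [ 0.5507 -0.1883  0.0309] n 3797 289 mark mean [ 0.5669 -0.1793] ang axis 29.607855438414045 ang from centre 28.975948677386157
brass px 548 320 340 144 175 [ 0.54900088 -0.1877519   0.089     ]
[ 0.56787467 -0.24199384  0.15006947]
wrist [318 349  59  22 809] mean [ 0.5757 -0.2383] ang 33.42 ends [ 0.5677 -0.2436] [ 0.584  -0.2328] axis [ 0.569  -0.2428]
```

Run:
```python
from h import *
rows([.550,-.1876,.115],19.5,3,1)
```

```text
t 6.75 pos [ 0.568  -0.2422  0.1503] yawY 23.6 rot left [ 4.1  -0.57  0.56] F [ 0.2  0.4 -0.4] open 0.475
[1.37, -0.19, 0.19, 0.012, 0.0019, -0.019, 1.0, 1.37, -0.19, 0.19, 0.0119, 0.0014, -0.019, 1.0, 1.37, -0.19, 0.19, 0.0118, 0.0009, -0.0191, 1.0]
```

Call:
carry_out:
  motion: [1.4,-0.2,0.2,0.01,0.0019,-0.019,1,1.4,-0.2,0.2,0.01,0.0014,-0.019,1,1.4,-0.2,0.2,0.01,0.001,-0.017,1,0,0,0,0,0,0,1,0,0,0,0,0,0,1]

```text
time_s: 7.25
eef_pos: [0.5516, -0.1874, 0.1217]
eef_rot: [0.579, 0.409, 0.575, -0.408]
wrist_force: [0.1, -1.2, -0.4]
opening: 0.468
```

Run:
```python
from h import *
rows([.550,-.1876,.1],19.5,1,1)
```

```text
t 7.25 pos [ 0.5516 -0.1874  0.1217] yawY 19.42 rot left [-0.08  0.25 -0.2 ] F [ 0.1 -1.2 -0.4] open 0.468
[-0.08, 0.25, -0.2, 0.0217, -0.0017, -0.0004, 1.0]
```

Call:
carry_out:
  motion: [0,0.2,-0.2,0.012,-0.0017,-0.0004,1,0,0,0,0.006,0,0,1,0,0,0,0,0,0,1,0,0,0,0,0,0,1]

```text
time_s: 7.65
eef_pos: [0.5514, -0.1903, 0.1036]
eef_rot: [0.578, 0.408, 0.576, -0.409]
wrist_force: [0.8, 0.7, -1.2]
opening: 0.476
```

Run:
```python
from h import *
im=ctrl.camera('scene'); cv2.imwrite('pics/s2.png',cv2.resize(im[150:250,200:330],(780,600),interpolation=cv2.INTER_CUBIC))
o=ctrl.get_obs()['eef_pos']; line('wrist',o,o[2]+.031,60)
rows([.550,-.1876,.09],19.5,1,1)
```

```text
wrist [318 349  59  22 812] mean [ 0.5591 -0.187 ] ang 28.72 ends [ 0.5507 -0.1917] [ 0.5678 -0.1823] axis [ 0.552  -0.1909]
t 7.75 pos [ 0.5514 -0.1902  0.1038] yawY 19.41 rot left [-0.09  0.19 -0.08] F [ 0.6 -0.6 -0.7] open 0.473
[-0.09, 0.19, -0.08, 0.0138, -0.0005, -0.003, 1.0]
```

View pics/s2.png

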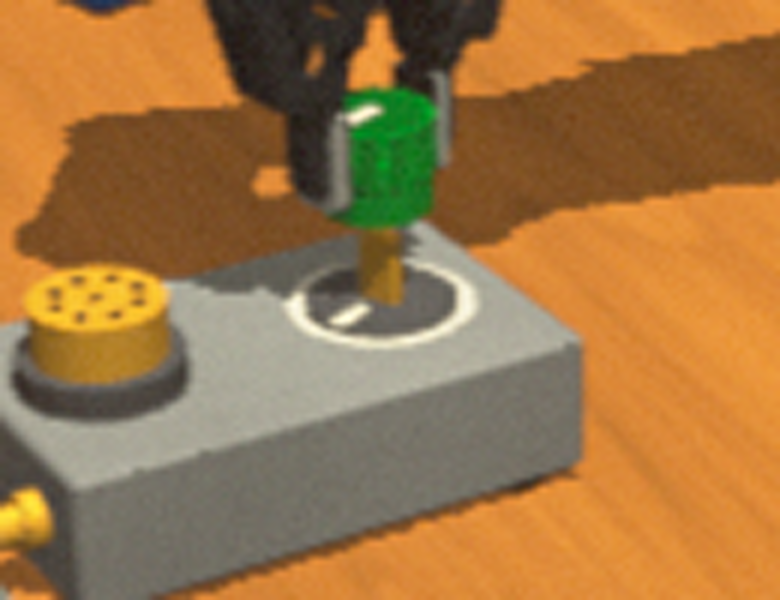

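The knob is right above the spindle with its pointer parallel to the mark (28.7° against 29.4°). I'll shift it 3 mm towards tool −z and step down.

Call:
carry_out:
  motion: [0,0.2,0,0.002,-0.0005,-0.003,1,0,0,0,0,0,0,1,0,0,0,0,0,0,1]

```text
time_s: 8.05
eef_pos: [0.5502, -0.1878, 0.1022]
eef_rot: [0.578, 0.409, 0.577, -0.408]
wrist_force: [0.2, -0.3, -0.5]
opening: 0.478
```

Run:
```python
from h import *
rows([.550,-.1876,.09],19.8,1,1)
```

```text
t 8.05 pos [ 0.5502 -0.1878  0.1022] yawY 19.4 rot left [-0.4   0.01 -0.12] F [ 0.2 -0.3 -0.5] open 0.478
[-0.4, 0.01, -0.12, 0.0122, -0.0001, -0.0002, 1.0]
```

Call:
carry_out:
  motion: [-0.4,0,0,0.006,0,-0.0005,1,0,0,0,0.004,0,-0.0005,1,0,0,0,0.003,0,0,1,0,0,0,0,0,0,1]

```text
time_s: 8.45
eef_pos: [0.5507, -0.1872, 0.0887]
eef_rot: [0.58, 0.407, 0.577, -0.406]
wrist_force: [1.2, -0.9, -1.4]
opening: 0.472
```

Run:
```python
from h import *
rows([.550,-.1876,.078],19.8,1,1)
```

```text
t 8.45 pos [ 0.5507 -0.1872  0.0887] yawY 19.85 rot left [ 0.05  0.14 -0.21] F [ 1.2 -0.9 -1.4] open 0.472
[0.05, 0.14, -0.21, 0.0107, -0.0008, 0.0001, 1.0]
```

It is already about 5 mm below the tip with no spring force, so the knob is entering. Keep going.

Call:
carry_out:
  motion: [0,0.1,-0.1,0.004,-0.0004,0,1,0,0,0,0.003,0,0,1,0,0,0,0.002,0,0,1,0,0,0,0,0,0,1]

```text
time_s: 8.85
eef_pos: [0.551, -0.1875, 0.0792]
eef_rot: [0.58, 0.407, 0.578, -0.406]
wrist_force: [2.0, -1.3, -1.0]
opening: 0.474
```

Run:
```python
from h import *
rows([.550,-.1876,.073],19.8,1,1)
```

```text
t 8.85 pos [ 0.551  -0.1875  0.0792] yawY 19.85 rot left [ 0.05  0.07 -0.16] F [ 2.  -1.3 -1. ] open 0.474
[0.05, 0.07, -0.16, 0.0062, -0.001, -0.0003, 1.0]
```

Call:
carry_out:
  motion: [0,0.1,-0.1,0.002,-0.0003,0,1,0,0,0,0.002,0,0,1,0,0,0,0.001,0,0,1,0,0,0,0,0,0,1]

```text
time_s: 9.25
eef_pos: [0.5511, -0.1877, 0.0755]
eef_rot: [0.579, 0.407, 0.579, -0.406]
wrist_force: [-1.4, 0.6, 5.1]
opening: 0.47
```

Run:
```python
from h import *
rows([.550,-.1876,.073],19.8,1,1)
```

```text
t 9.25 pos [ 0.5511 -0.1877  0.0755] yawY 19.86 rot left [ 0.06 -0.01 -0.08] F [-1.4  0.6  5.1] open 0.47
[0.06, -0.01, -0.08, 0.0025, -0.0011, -0.0005, 1.0]
```

Call:
carry_out:
  motion: [0,0,0,0.0015,0,0,1,0,0,0,0.001,0,0,1,0,0,0,0,0,0,1,0,0,0,0,0,0,1]

```text
time_s: 9.65
eef_pos: [0.5511, -0.1876, 0.0751]
eef_rot: [0.579, 0.406, 0.579, -0.406]
wrist_force: [-0.7, 1.9, 6.2]
opening: 0.475
```

Run:
```python
from h import *
rows([.550,-.1876,.073],19.8,1,1)
```

```text
t 9.65 pos [ 0.5511 -0.1876  0.0751] yawY 19.89 rot left [ 0.09 -0.   -0.06] F [-0.7  1.9  6.2] open 0.475
[0.09, -0.0, -0.06, 0.0021, -0.0011, -0.0004, 1.0]
```

Zero-shift rows drop the push because each one re-targets the measured pose. I'll make every row a push and end on one.

Call:
carry_out:
  motion: [0,0,0,0.003,0,0,1,0,0,0,0.003,0,0,1,0,0,0,0.003,0,0,1]

```text
time_s: 9.95
eef_pos: [0.5517, -0.188, 0.0712]
eef_rot: [0.579, 0.406, 0.579, -0.406]
wrist_force: [-11.8, 5.9, 34.1]
opening: 0.473
```

Run:
```python
from h import *
rows([.550,-.1876,.073],19.8,1,1)
```

```text
t 9.95 pos [ 0.5517 -0.188   0.0712] yawY 19.93 rot left [ 0.13  0.05 -0.04] F [-11.8   5.9  34.1] open 0.473
[0.13, 0.05, -0.04, -0.0018, -0.0014, -0.001, 1.0]
```

The hard stop is reached at TCP z of about 0.071 with 34 N, as expected for a fully home knob. I'll ease off a little and remove the side load.

Call:
carry_out:
  motion: [0,0,0,0.0003,-0.001,-0.0006,1]

```text
time_s: 10.05
eef_pos: [0.5514, -0.188, 0.0728]
eef_rot: [0.58, 0.406, 0.578, -0.406]
wrist_force: [0.2, 1.8, 6.5]
opening: 0.474
```

Run:
```python
from h import *
for i in range(3):
    rows([.550,-.1876,.072],19.8,1,1); ctrl.camera('top')
```

```text
t 10.05 pos [ 0.5514 -0.188   0.0728] yawY 19.94 rot left [ 0.14  0.13 -0.12] F [0.2 1.8 6.5] open 0.474
[0.14, 0.13, -0.12, 0.0007, -0.0012, -0.0009, 1.0]
t 10.1 pos [ 0.5515 -0.188   0.0729] yawY 19.95 rot left [ 0.15  0.15 -0.15] F [-1.2  2.5  6.8] open 0.475
[0.15, 0.15, -0.15, 0.0009, -0.0013, -0.0009, 1.0]
t 10.15 pos [ 0.5515 -0.188   0.0726] yawY 19.94 rot left [ 0.14  0.14 -0.14] F [0.7 1.7 7.4] open 0.474
[0.14, 0.14, -0.14, 0.0006, -0.0012, -0.0009, 1.0]
```

Marginal at about 4–5 mm. Press a bit deeper.

Call:
carry_out:
  motion: [0,0,0,0.0018,-0.0005,-0.0005,1]

```text
time_s: 10.3
eef_pos: [0.5515, -0.188, 0.0719]
eef_rot: [0.581, 0.406, 0.577, -0.406]
wrist_force: [-1.3, 0.4, 7.2]
opening: 0.472
```

Run:
```python
from h import *
for i in range(4):
    o=ctrl.get_obs(); print(o['time_s'],o['eef_pos'].round(4),o['wrist_force'].round(1)); ctrl.camera('scene')
```

```text
10.3 [ 0.5515 -0.188   0.0719] [-1.3  0.4  7.2]
10.35 [ 0.5515 -0.188   0.0718] [-1.  -0.   7.4]
10.4 [ 0.5515 -0.188   0.0718] [-0.7  1.4  7.7]
10.45 [ 0.5515 -0.188   0.0718] [-1.   1.1  8.2]
```

Call:
carry_out:
  motion: [0,0,0,0.0022,-0.0003,-0.0003,1]

```text
time_s: 10.6
eef_pos: [0.5518, -0.1881, 0.0714]
eef_rot: [0.581, 0.406, 0.577, -0.406]
wrist_force: [-5.7, 3.3, 19.8]
opening: 0.472
```

Run:
```python
from h import *
for i in range(6):
    o=ctrl.get_obs(); print(o['time_s'],o['eef_pos'].round(4),o['wrist_force'].round(1)); im=ctrl.camera('scene')
cv2.imwrite('pics/s3.png',cv2.resize(im[150:250,200:330],(780,600),interpolation=cv2.INTER_CUBIC))
o=ctrl.get_obs()['eef_pos']; line('wrist',o,o[2]+.031,60)
```

```text
10.6 [ 0.5518 -0.1881  0.0714] [-5.7  3.3 19.8]
10.65 [ 0.5517 -0.1881  0.0715] [-4.3  3.  15.4]
10.7 [ 0.5517 -0.1881  0.0716] [-4.   3.1 14.5]
10.75 [ 0.5517 -0.1881  0.0716] [-5.3  3.3 14.6]
10.8 [ 0.5516 -0.1881  0.0716] [-4.3  3.4 14.8]
10.85 [ 0.5517 -0.1881  0.0716] [-3.7  3.4 15.5]
wrist [318 349  59  22 810] mean [ 0.5593 -0.1848] ang 29.21 ends [ 0.5509 -0.1895] [ 0.568 -0.18 ] axis [ 0.5523 -0.1888]
wrist [353 389  22  20 162] mean [ 0.5708 -0.1981] ang 68.82 ends [ 0.5692 -0.2024] [ 0.5728 -0.1931] axis [ 0.5663 -0.2099]
```

View pics/s3.png

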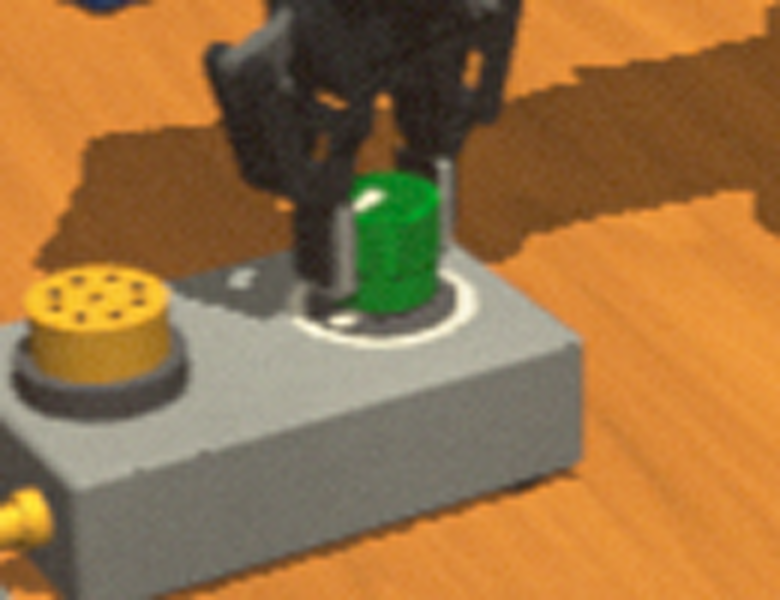

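Run:
```python
from h import *
o=ctrl.get_obs(); print(o['time_s'],o['eef_pos'],o['wrist_force']); print(ctrl.hand_in())
```

```text
10.95 [ 0.55169975 -0.18809997  0.07158365] [-3.69003322  1.95052017 14.54826882]
the job is handed in; nothing more can be done
None
```

I fitted the small green knob onto the spindle, pressed it down to the valve's hard stop, and handed in at about 11 s with the gripper still pushing. The hand-in gives no verdict, so these are my own last checks:

- **Alignment:** the knob's pointer measured 29.2° against about 29.4° for the spindle's mark. The knob's axis was within about 2 mm of the spindle in the wrist camera view.
- **Fully home and pressed:** the spring resisted from a tool height of about 78 mm, and the hard stop came at about 71.5 mm. That puts the spindle close to its full 6 mm travel, with the knob fully home. I worked out the press depth from tool height and force, since the spindle joint cannot be read directly.
- **Push:** it held steady at about 15 N downward, with 4–5 N of sideways load left. It briefly reached 34 N when the knob first hit the stop.
- **Position disagreement:** the fixed cameras placed the spindle about 3 mm from where the wrist camera did. I used the wrist camera, and the knob went on without jamming.
- **Bystanders:** the jar, steel block, soldering board and ring were never touched, but I did not re-measure where they are.

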